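# Hang two bangles on the jewellery hook in order

### The arm

A 6-joint arm with a two-finger parallel gripper is mounted at the origin on the work surface. World frame = base frame: x ahead of the robot, y to its left, z up, the work surface at z = 0. Lengths are in mm, angles in rad, forces in N, time in s.
With the tool pointing down it reaches from about 400 to 925 mm from the base axis. Payload 12.5 kg.
Tool frame: the origin (TCP) lies midway between the tips of the shut fingers; the grasp point (between the pads) lies 19 mm behind it; z points along the fingers, y is the direction in which the jaws open and shut (so a half turn about z gives the same grasp; the last joint's range is limited). The gripper opens to 95 mm and grips with 3 to 60 N. Pads are 20 mm wide; open, the fingers measure 119 mm over their backs; the gripper's body (75 mm by 180 mm) begins 59 mm behind the grasp point.
Start: joints at [1.147, 0.491, 1.559, -0, 1.092, -0.106], TCP at [195.282, 593.727, 214.661] pointing down, gripper open.
Joint ranges: [-3.1, 3.1], [-0.84, 2.19], [0.05, 2.79], [-1.13, 4.28], [0.06, 2.93], [-2.69, 2.69]. Speed limits (rad/s): [2.22, 2.22, 2.79, 3.14, 3.14, 3.14].

### API

Orientations are given as [roll, pitch, yaw] about the fixed x, y, z axes, in that order (R = Rz(yaw) Ry(pitch) Rx(roll)).
In Python, from cell import env gives the robot as it stands.
- The arm moves only by the tool drive_tool, never from a script. Its argument "increments" is a list of rows, each a list of 2 entries, a list of its own where there are three numbers: the shift along the tool's x, y, z as a fraction of full scale, then the turn, a rotation vector about the tool's x, y, z as a fraction of full scale. In form: [[[x, y, z], [ax, ay, az]], ...]. A call has 1 to 5 rows; each row shifts and turns the commanded pose from where the row before left it, along the tool's axes as they then stand; what a row does not reach is not made up. Full scale, the value 1, is 30 mm for a shift and 0.08 rad for a turn. A row lasts 1/12 s, in which the tool goes at most 41.7 mm and 7.16 degrees, less where a joint would pass 70% of its speed; a pose out of reach is approached as far as the arm can. A call with a number of a shift or a turn outside -1 to 1 is refused whole. A call with a gripper value outside its range is refused whole. "jaw" is the opening, from -1 (shut) to 1 (fully open), so that 0 is half open, set as the call begins (left out, the last holds). The fingers move at their own pace and stop on an object; the grip force is fixed at half the most. Time passes only in rows, so rows that do not move let the fingers close. It gives the time, the measured TCP pose, the force and the opening at its end, in the units of the state.
- env.state(): the state, without advancing time (a new reading comes with each control period).
- env.read_camera(name): name is "side" or "top"; returns a dict with "pixels" (420x560x3 uint8, blue, green, red), "vertical_fov" (degrees; the focal length in pixels is half the picture's height over the tangent of half this angle, whatever the lens; pixels are square), "cx", "cy" (the principal point, pixels), "world_to_cam" (4x4, takes a point from world to camera coordinates). Camera axes: x right, y down, z forward; pixel columns grow to the right and rows downward; lengths in mm; the calibration is good to about 2 mm. A picture is of the moment at which its call begins. There is no depth.
- env.job_done(): hands the job in, once; it reports no verdict.
Trained networks look in a picture, given as the dict that the camera call returned (one of the last four; its "shot" number tells which), for a name from the list of things; names that differ only in an ending like _2 or _b are one class to them, and where a whole thing is asked for, a point or a joint stands for the part that bears it (a point fixed in the world has none). Each returns a list of dicts, best first, with "score" (0 to 1); they miss things now and then, are a little off and sometimes report something else, mostly with a low value. They report only what shows in the picture. A call takes as long as a camera call. They do not tell look-alikes from the thing itself.
- env.boxes_of(target, picture): "point" ([x, y, z] in mm, in world coordinates, good to about 4 mm: the middle of the surface that is visible of it).
- env.tip_of(target, picture): "point" ([x, y, z] in mm, in world coordinates, good to about 4 mm: a listed point, or the origin of a listed thing).
The state is a dict: "t": time; "joints": joint angles; "qvel": joint speeds; "tau": joint torques, N m; "eef_pos": TCP position; "tcp_rot": TCP orientation; "ft_force": force on the tool from outside, world axes, zero at the start; "moment": the same for the moment, N m; "opening": opening from 0.0 (shut) to 1.0 (fully open).
Only numpy, scipy, OpenCV 4.12 (cv2) and the standard library are available. Lean on these libraries where they do the work, as an engineer would, in place of code of your own. Each camera call takes 0.05 s, during which the arm holds its last target.

### The job

Hang two bangles on the arm of the brass jewellery hook: first the large brown wooden one, so that it hangs at the back next to the post, then the blue one, so that it hangs in front of it. Leave both hanging upright and still. Leave the yellow bangle where it lies.

Things in the scene. Friction and masses are not known exactly. Their poses are not given: they have to be found in the camera images.
- hook: the fixed brass jewellery hook; origin under the centre of its white marble base disc (100 mm across, 12 mm thick, on the mat). A post 12 mm thick rises there, ending in a 20 mm ball, top 173 mm above the table. One round arm, 8 mm thick, juts out along the body's -x (roughly towards the robot): level for 40 mm, its centre line 128 mm above the table, then rising straight to the tip
- hook_tip (a point): centre of the arm's rounded free end, 85 mm out from the post's axis and 183 mm above the table; axes as the hook's (x level, back to the post, z up). A flat bangle lowered over the tip and let go just above the rising part of the arm (which climbs 55 mm over its last 45 mm) drops onto it, swings down and hangs
- wood_center (a point): the large brown wooden bangle, to hang first: a plain ring of outer diameter 94 mm, inner diameter 76 mm (rim 9 mm thick), 18 mm tall, 50 g, lying flat on the green mat; its point lies on its axis, half-way up; z is its axis (up while it lies flat), x and y have no meaning as it is round
- blue_center (a point): the blue bangle, to hang second: a plain ring of outer diameter 84 mm, inner diameter 68 mm (rim 8 mm thick), 14 mm tall, 40 g, lying flat on the green mat; its point lies on its axis, half-way up; z is its axis (up while it lies flat), x and y have no meaning as it is round
- yellow_center (a point): the yellow bangle, to be left alone: outer diameter 88 mm, inner 72 mm, 14 mm tall, lying flat on the green mat; its point lies on its axis, half-way up; z is its axis (up while it lies flat), x and y have no meaning as it is round. The mat's top is 3 mm above the table
Things that resemble listed ones, but are neither listed nor needed, are in the scene too. Leave any purple look-alike of the hook alone.

How it is judged:
By the outcome, as a careful person would: the job done as asked, in the order asked, and still so for the second after the job is handed in, with the robot touching nothing.
It also fails if it takes over 58 s, if anything falls off the work surface, if the arm or the gripper's body presses on something with over 40 N, if the wrist force passes 120 N, or if a joint passes its speed limit or range.

## Working session

There is one attempt and no reset: what is moved stays moved. The work goes in short steps, Python scripts to look and compute and a tool call to move; the robot and the scene stay as the last step left them, time stands still between calls to the robot, and variables do not carry over. Pictures are saved under pics/ and viewed, and the job is handed in when it is done.

Besides the shell and the picture viewer there is one more tool, called by a JSON object that holds its "method" and its "body", one argument or row to a line. drive_tool: Moves the arm, as the interface text tells. Its arguments: {"type":"object","properties":{"increments":{"type":"array","items":{"type":"array"}},"jaw":{"type":"number"}},"required":["increments"]}

```bash
ls; mkdir -p pics
python3 - <<'E'
from cell import env
import cv2
s=env.state();print(s)
for n in("side","top"):
    p=env.read_camera(n);cv2.imwrite(f"pics/{n}0.png",p["pixels"]);print(n,p["vertical_fov"],p["cx"],p["cy"],p["world_to_cam"].round(3).tolist() if hasattr(p["world_to_cam"],'round') else p["world_to_cam"])
    for t in("hook","hook_tip","wood_center","blue_center","yellow_center"):
        for f in("tip_of","boxes_of"):
            try: print(n,t,f,[(round(d["score"],2),[round(float(v)) for v in d["point"]]) for d in getattr(env,f)(t,p)][:4])
            except Exception as e: print(t,f,e)
E
```

```text
pics
{'t': 0.0, 'joints': array([ 1.14743183e+00,  4.91564652e-01,  1.55948079e+00, -3.47492772e-05,
        1.09169424e+00, -1.05607284e-01]), 'qvel': array([-0.00020572,  0.00055937, -0.00127517, -0.00022435, -0.00152022,
       -0.00158607]), 'tau': array([ 1.20184170e-03, -6.12630486e+01, -2.58187097e+01,  6.92599732e-02,
        4.81508137e-02, -1.02142719e-04]), 'eef_pos': array([195.15682659, 593.4772942 , 214.04779304]), 'tcp_rot': array([-3.14044877e+00, -9.02628132e-05,  2.82385142e+00]), 'ft_force': array([ 0.00585271,  0.71728934, -0.49187557]), 'moment': array([ 0.01111339, -0.00378467,  0.01363711]), 'opening': 0.9993279031776182}
side 55.54769433008335 278.12218455911056 208.52121111945758 [[-0.96, -0.281, 0.014, 501.827], [-0.225, 0.738, -0.636, 302.051], [0.168, -0.613, -0.772, 1056.759], [0.0, 0.0, 0.0, 1.0]]
side hook tip_of [(0.7, [572, -200, 0]), (0.62, [661, -563, 2])]
side hook boxes_of [(0.91, [654, -555, 14])]
side hook_tip tip_of [(0.66, [575, -558, 179]), (0.64, [490, -182, 177])]
side hook_tip boxes_of [(0.75, [654, -557, 11]), (0.61, [567, -192, 15]), (0.
[... 383 characters left out ...]
[[-0.007, -1.0, 0.016, -127.358], [-0.984, 0.004, -0.177, 584.142], [0.177, -0.017, -0.984, 1278.242], [0.0, 0.0, 0.0, 1.0]]
top hook tip_of [(0.75, [574, -198, 4]), (0.69, [663, -561, 1])]
top hook boxes_of [(0.9, [569, -189, 14])]
top hook_tip tip_of [(0.66, [491, -179, 180]), (0.65, [577, -554, 176])]
top hook_tip boxes_of [(0.65, [569, -192, 12]), (0.61, [657, -548, 8])]
top wood_center tip_of []
top wood_center boxes_of [(0.66, [535, 258, 23])]
top blue_center tip_of [(0.77, [491, 59, 3])]
top blue_center boxes_of [(0.64, [569, -196, 14]), (0.62, [488, 62, 11])]
top yellow_center tip_of [(0.71, [649, 108, 8]), (0.28, [491, -180, 178])]
top yellow_center boxes_of [(0.88, [645, 108, 14])]
```

View pics/side0.png

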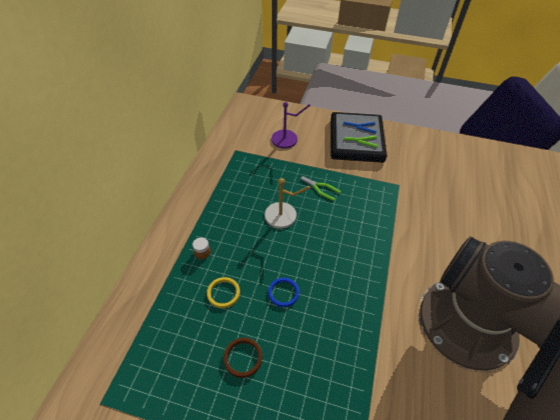

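View pics/top0.png

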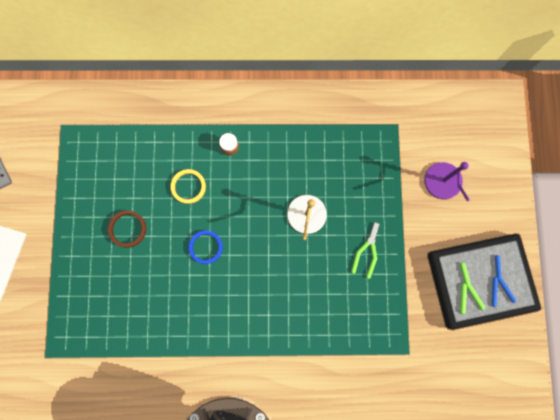

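The brass hook has the white base at top px (307,214) and side px (280,215). Its purple look-alike is at (444,180) and (285,138). The wood bangle is the dark brown ring at top (127,229) and side (243,357). The other rings are blue at (205,247)/(284,292) and yellow at (188,186)/(223,292). The pill bottle, pliers and tray are not needed. Next I'll refine these positions by triangulating between the two views.

```bash
cat > h.py <<'E'
import numpy as np, cv2
from scipy.optimize import least_squares
from scipy.spatial.transform import Rotation as R
def P(p):
    f=p["pixels"].shape[0]/2/np.tan(np.radians(p["vertical_fov"])/2)
    K=np.array([[f,0,p["cx"]],[0,f,p["cy"]],[0,0,1]]);return K@np.array(p["world_to_cam"])[:3]
def proj(M,X):
    X=np.atleast_2d(X);h=np.c_[X,np.ones(len(X))]@M.T;return h[:,:2]/h[:,2:]
def tri(Ms,uv):
    X=cv2.triangulatePoints(Ms[0],Ms[1],np.array(uv[0],float).reshape(2,1),np.array(uv[1],float).reshape(2,1))[:,0];X=X[:3]/X[3]
    return X,[np.linalg.norm(proj(M,X)[0]-u) for M,u in zip(Ms,uv)]
def state(env):
    s=env.state();print("t",round(s["t"],2),"pos",s["eef_pos"].round(1),"rpy",s["tcp_rot"].round(3),"F",s["ft_force"].round(1),"open",round(s["opening"]*95,1));return s
def plan(pos,rpy,tgt,yaw,n=None,step=1.0):
    """rows to go tool-down to tgt, yaw"""
    pos=np.array(pos,float);tgt=np.array(tgt,float);Rc=R.from_euler('xyz',rpy);Rt=R.from_euler('xyz',[np.pi,0,yaw])
    rv=(Rc.inv()*Rt).as_rotvec();d=tgt-pos
    # keep within limits
    m=max(np.abs(d).max(),np.linalg.norm(d)*.95)/30
    n=n or int(np.ceil(max(m,np.abs(rv).max()/.08)/step))
    dr=np.round(rv/n/.08,2);rows=[];p=pos.copy();Rr=Rc
    for i in range(n):
        rem=(tgt-p)/(n-i);s=np.round(Rr.inv().apply(rem)/30,2);s=np.clip(s,-1,1)
        rows.append([s.tolist(),dr.tolist()]);p=p+Rr.apply(s*30);Rr=Rr*R.from_rotvec(dr*.08)
    print("end",p.round(1),Rr.as_euler('xyz').round(3))
    for i in range(0,n,5):print(str(rows[i:i+5]).replace("-0.0,","0,").replace("-0.0]","0]").replace("0.0,","0,").replace("0.0]","0]"))
    return p,Rr.as_euler('xyz')
E
python3 - <<'E'
from cell import env
from h import *
p={n:env.read_camera(n) for n in("side","top")};M={n:P(p[n]) for n in p}
seeds={"wood":(540,260,12,47),"blue":(491,61,10,42),"yellow":(649,106,10,44)}
for k,(x,y,z,r) in seeds.items():
    uv=[]
    for n in p:
        hsv=cv2.cvtColor(p[n]["pixels"],cv2.COLOR_BGR2HSV);H,S,V=[hsv[...,i].astype(int) for i in range(3)]
        m={"wood":((H<15)|(H>170))&(S>90),"blue":(H>105)&(H<130)&(S>120),"yellow":(H>20)&(H<35)&(S>110)}[k]
        c=proj(M[n],[x,y,z])[0];yy,xx=np.mgrid[:420,:560];m=m&(np.hypot(xx-c[0],yy-c[1])<32)
        cs,_=cv2.findContours(m.astype(np.uint8),cv2.RETR_EXTERNAL,cv2.CHAIN_APPROX_NONE)
        cn=max(cs,key=cv2.contourArea);hull=cv2.convexHull(cn);e=cv2.fitEllipse(hull);uv.append(e[0])
        a=p[n]["pixels"][int(c[1])-40:int(c[1])+40,int(c[0])-40:int(c[0])+40]
    X,e=tri([M[n] for n in p],uv);print(k,X.round(1),np.round(e,2),np.round(uv,1))
im=[]
for n in p:
    c=proj(M[n],[530,-190,90])[0].astype(int);a=p[n]["pixels"][c[1]-45:c[1]+45,c[0]-50:c[0]+50];im.append(cv2.resize(a,None,fx=4,fy=4,interpolation=cv2.INTER_CUBIC));print(n,c-[50,45])
cv2.imwrite("pics/hook.png",np.hstack(im))
im=[]
for n in p:
    c=proj(M[n],[540,260,12])[0].astype(int);a=p[n]["pixels"][c[1]-40:c[1]+40,c[0]-40:c[0]+40];im.append(cv2.resize(a,None,fx=4,fy=4,interpolation=cv2.INTER_CUBIC))
cv2.imwrite("pics/wood.png",np.hstack(im))
E
```

```text
wood [537.8 259.5  11.1] [0.21 0.11] [[242.5 357.3]
 [126.5 228.6]]
blue [490.6  59.2   9.4] [0.18 0.11] [[283.2 291.9]
 [205.  246.7]]
yellow [648.7 107.3   9.1] [0.22 0.13] [[222.9 292.1]
 [187.6 186. ]]
side [244 158]
top [254 181]
```

View pics/hook.png

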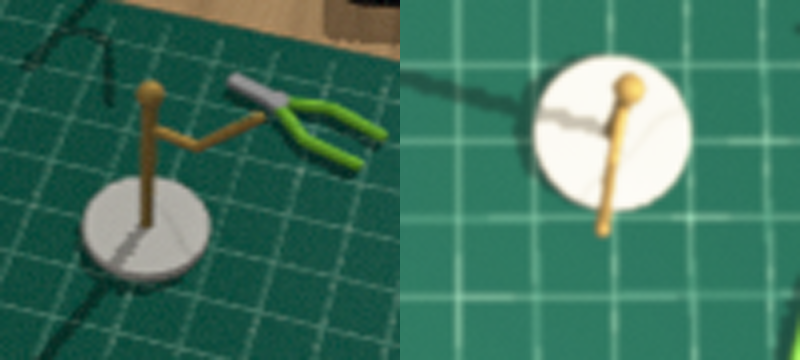

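View pics/wood.png

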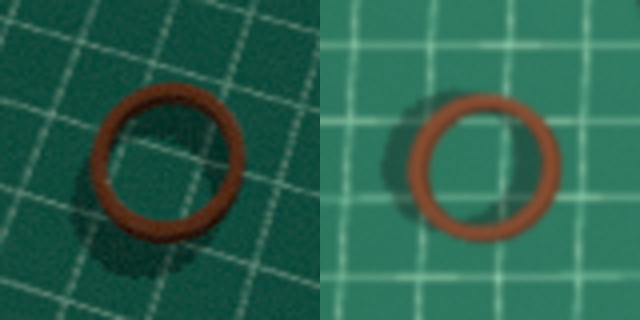

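The crops show the brass hook on its white base, with tip px (309.5,187.5) side and (304.7,238.2) top, and ball px (281.5,181.5) and (311,203.2). The wood ring is clearly the brown one.

Run:
```python
from cell import env
from h import *
p={n:env.read_camera(n) for n in("side","top")};M={n:P(p[n]) for n in p};Ms=[M["side"],M["top"]]
for k,uv in {"tip":[(309.3,187.8),(304.7,238)],"ball":[(281.4,181.7),(311,203.2)]}.items():print(k,*tri(Ms,uv))
for k,(l) in {"top":(np.array([[612.5,132.5]])-[400,0])/4+[254,181]}.items():
    print("base top-centre px",l)
# fit hook pose x,y,yaw with heights known
obs=[("side",(309.3,187.8),(-85,0,183)),("top",(304.7,238),(-85,0,183)),("side",(281.4,181.7),(0,0,163)),("top",(311,203.2),(0,0,163)),("top",(307.1,214.1),(0,0,13.5)),("side",(293,194.7),(-40,0,128))]
def f(q):
    c,s=np.cos(q[2]),np.sin(q[2]);r=[]
    for n,u,X in obs:
        W=[q[0]+c*X[0]-s*X[1],q[1]+s*X[0]+c*X[1],X[2]];r+=list(proj(M[n],W)[0]-u)
    return r
o=least_squares(f,[572,-199,-.2]);print(o.x.round(3),np.round(o.fun,1))
q=o.x;c,s=np.cos(q[2]),np.sin(q[2]);print("tip",q[0]-85*c,q[1]-85*s)
s=state(env)
a=np.array([538,259.5])
yaw=q[2]+np.pi/2;d=np.array([c,np.sin(q[2])]);g=a-42.5*d
print("grasp",g,"yaw",yaw)
plan(s["eef_pos"],s["tcp_rot"],[g[0],g[1],90],round(yaw,3))
```

```text
tip [ 489.91226487 -184.06727689  179.3319424 ] [np.float64(0.457848108642962), np.float64(0.31918737115711776)]
ball [ 573.6541153  -201.0127686   160.12723591] [np.float64(0.16692329668765718), np.float64(0.11764252485845315)]
base top-centre px [[307.125 214.125]]
[ 5.72984e+02 -2.00538e+02 -2.10000e-01] [-0.4 -0.7 -0.4  0.2  0.4 -0.5 -0.1 -0.1 -0.5 -0.2  0.6 -0.4]
tip 489.8485365032317 -182.83285150269575
t 1.3 pos [195.3 593.7 214.6] rpy [3.142 0.    2.824] F [-0.7 -0.7 -0.3] open 94.9
grasp [496.43222422 268.35268416] yaw 1.3609613994692686
end [496.4 268.3  90.1] [ 3.142 -0.     1.365]
[[[-0.68, -0.38, 0.22], [0, 0, 0.96]], [[-0.71, -0.32, 0.22], [0, 0, 0.96]], [[-0.73, -0.27, 0.22], [0, 0, 0.96]], [[-0.75, -0.21, 0.22], [0, 0, 0.96]], [[-0.76, -0.15, 0.22], [0, 0, 0.96]]]
[[[-0.77, -0.1, 0.22], [0, 0, 0.96]], [[-0.78, -0.04, 0.22], [0, 0, 0.96]], [[-0.78, 0.02, 0.22], [0, 0, 0.96]], [[-0.77, 0.08, 0.22], [0, 0, 0.96]], [[-0.76, 0.14, 0.22], [0, 0, 0.96]]]
[[[-0.75, 0.2, 0.22], [0, 0, 0.96]], [[-0.73, 0.26, 0.22], [0, 0, 0.96]], [[-0.71, 0.32, 0.22], [0, 0, 0.96]], [[-0.69, 0.37, 0.22], [0, 0, 0.96]], [[-0.66, 0.42, 0.21], [0, 0, 0.96]]]
[[[-0.62, 0.47, 0.22], [0, 0, 0.96]], [[-0.58, 0.51, 0.21], [0, 0, 0.96]], [[-0.54, 0.56, 0.22], [0, 0, 0.96]], [[-0.5, 0.6, 0.21], [0, 0, 0.96]]]
```

{"method": "drive_tool", "body": {
  "increments": [
    [[-0.68,-0.38,0.22],[0,0,0.96]],
    [[-0.71,-0.32,0.22],[0,0,0.96]],
    [[-0.73,-0.27,0.22],[0,0,0.96]],
    [[-0.75,-0.21,0.22],[0,0,0.96]],
    [[-0.76,-0.15,0.22],[0,0,0.96]]
  ],
  "jaw": 0
}}

```text
t: 1.72
eef_pos: [275.3, 507.4, 181.4]
tcp_rot: [3.141, -0.0, 2.436]
ft_force: [0.6, 0.3, -0.1]
opening: 0.705
```

{"method": "drive_tool", "body": {
  "increments": [
    [[-0.77,-0.1,0.22],[0,0,0.96]],
    [[-0.78,-0.04,0.22],[0,0,0.96]],
    [[-0.78,0.02,0.22],[0,0,0.96]],
    [[-0.77,0.08,0.22],[0,0,0.96]],
    [[-0.76,0.14,0.22],[0,0,0.96]]
  ]
}}

```text
t: 2.13
eef_pos: [354.1, 421.4, 148.5]
tcp_rot: [3.141, -0.0, 2.052]
ft_force: [0.8, 0.8, 0.2]
opening: 0.505
```

{"method": "drive_tool", "body": {
  "increments": [
    [[-0.75,0.2,0.22],[0,0,0.96]],
    [[-0.73,0.26,0.22],[0,0,0.96]],
    [[-0.71,0.32,0.22],[0,0,0.96]],
    [[-0.69,0.37,0.22],[0,0,0.96]],
    [[-0.66,0.42,0.21],[0,0,0.96]]
  ]
}}

```text
t: 2.55
eef_pos: [433.7, 335.8, 115.7]
tcp_rot: [3.141, -0.0, 1.668]
ft_force: [0.7, -0.0, -0.1]
opening: 0.503
```

{"method": "drive_tool", "body": {
  "increments": [
    [[-0.62,0.47,0.22],[0,0,0.96]],
    [[-0.58,0.51,0.21],[0,0,0.96]],
    [[-0.54,0.56,0.22],[0,0,0.96]],
    [[-0.5,0.6,0.21],[0,0,0.96]],
    [[0,0,0],[0,0,0]]
  ]
}}

```text
t: 2.97
eef_pos: [498.5, 265.8, 89.1]
tcp_rot: [-3.141, 0.0, 1.358]
ft_force: [0.4, 0.7, 0.5]
opening: 0.499
```

Run:
```python
from cell import env
from h import *
s=state(env)
im=[]
for n in ("side","top"):
    p=env.read_camera(n);c=proj(P(p),[538,260,30])[0].astype(int);c=np.clip(c,[60,60],[500,360]);im.append(cv2.resize(p["pixels"][c[1]-60:c[1]+60,c[0]-60:c[0]+60],None,fx=3,fy=3,interpolation=cv2.INTER_CUBIC))
cv2.imwrite("pics/a1.png",np.hstack(im))
plan(s["eef_pos"],s["tcp_rot"],[496.4,268.4,7],1.361,n=5)
```

```text
t 2.97 pos [498.5 265.8  89.1] rpy [-3.141  0.     1.358] F [0.4 0.7 0.5] open 47.4
end [496.3 268.4   6.9] [-3.141  0.     1.362]
[[[0.01, -0.02, 0.55], [0, 0, -0.01]], [[0.02, -0.02, 0.55], [0, 0, -0.01]], [[0.01, -0.02, 0.55], [0, 0, -0.01]], [[0.02, -0.01, 0.54], [0, 0, -0.01]], [[0.01, -0.02, 0.55], [0, 0, -0.01]]]
```

View pics/a1.png

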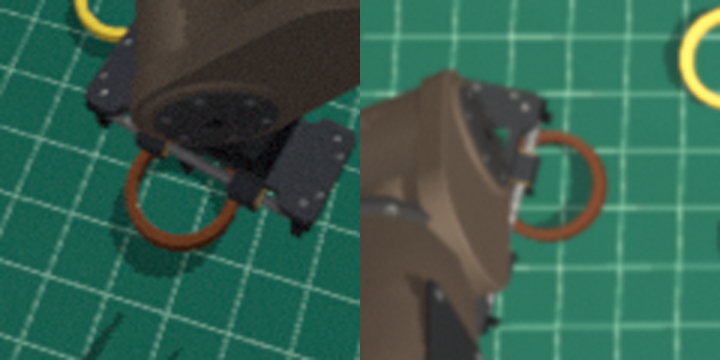

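The inner finger at (153,140) is over the hole and the outer one is outside the rim, as planned. Going down now.

{"method": "drive_tool", "body": {
  "increments": [
    [[0.01,-0.02,0.55],[0,0,0]],
    [[0.02,-0.02,0.55],[0,0,0]],
    [[0.01,-0.02,0.55],[0,0,0]],
    [[0.02,-0.02,0.54],[0,0,0]],
    [[0.01,-0.01,0.4],[0,0,0]]
  ]
}}

```text
t: 3.48
eef_pos: [493.3, 271.8, 11.7]
tcp_rot: [-3.141, 0.0, 1.367]
ft_force: [-0.6, 0.1, -0.6]
opening: 0.499
```

{"method": "drive_tool", "body": {
  "increments": [
    [[0,0,0.15],[0,0,0]],
    [[0,0,0],[0,0,0]]
  ]
}}

```text
t: 3.65
eef_pos: [493.5, 271.3, 7.3]
tcp_rot: [-3.14, 0.001, 1.366]
ft_force: [0.6, -0.0, 0.3]
opening: 0.499
```

{"method": "drive_tool", "body": {
  "increments": [
    [[-0.08,0.11,0],[0,0,0]],
    [[0,0,0],[0,0,0]]
  ]
}}

```text
t: 3.82
eef_pos: [497.7, 267.9, 8.8]
tcp_rot: [3.14, -0.001, 1.365]
ft_force: [-0.7, -1.1, 0.4]
opening: 0.503
```

{"method": "drive_tool", "body": {
  "increments": [
    [[0,0,0],[0,0,0]],
    [[0,0,0],[0,0,0]],
    [[0,0,0],[0,0,0]],
    [[0,0,0],[0,0,0]],
    [[0,0,0],[0,0,0]]
  ],
  "jaw": -1
}}

```text
t: 4.23
eef_pos: [496.9, 267.9, 8.1]
tcp_rot: [3.141, -0.0, 1.365]
ft_force: [0.7, 0.4, -0.4]
opening: 0.209
```

{"method": "drive_tool", "body": {
  "increments": [
    [[0,0,0],[0,0,0]],
    [[0,0,0],[0,0,0]]
  ]
}}

```text
t: 4.4
eef_pos: [496.9, 267.9, 8.0]
tcp_rot: [3.142, -0.0, 1.365]
ft_force: [0.0, -0.3, 0.8]
opening: 0.106
```

{"method": "drive_tool", "body": {
  "increments": [
    [[0,0,0],[0,0,0]],
    [[0,0,0],[0,0,0]],
    [[0,0,0],[0,0,0]]
  ]
}}

```text
t: 4.65
eef_pos: [496.9, 267.9, 8.0]
tcp_rot: [3.142, -0.0, 1.365]
ft_force: [0.3, -0.2, 1.0]
opening: 0.102
```

{"method": "drive_tool", "body": {
  "increments": [
    [[0,0,-0.2],[0,0,0]],
    [[0,0,-0.5],[0,0,0]],
    [[0,0,-0.8],[0,0,0]],
    [[0,0,-0.8],[0,0,0]],
    [[0,0,0],[0,0,0]]
  ]
}}

```text
t: 5.07
eef_pos: [498.4, 268.6, 81.0]
tcp_rot: [3.137, -0.003, 1.365]
ft_force: [0.0, -0.4, -0.4]
opening: 0.103
```

Run:
```python
from cell import env
from h import *
s=state(env)
im=[]
for n in ("side","top"):
    p=env.read_camera(n);c=proj(P(p),[538,260,60])[0].astype(int);c=np.clip(c,[60,60],[500,360]);im.append(cv2.resize(p["pixels"][c[1]-60:c[1]+60,c[0]-60:c[0]+60],None,fx=3,fy=3,interpolation=cv2.INTER_CUBIC))
    print([d for d in env.tip_of("wood_center",p)][:2])
cv2.imwrite("pics/a2.png",np.hstack(im))
```

```text
t 5.07 pos [498.4 268.6  81. ] rpy [ 3.137e+00 -3.000e-03  1.365e+00] F [ 0.  -0.4 -0.4] open 9.8
[{'point': [542.5, 263.2, 83.7], 'score': 0.85}]
[{'point': [538.9, 257.7, 79.8], 'score': 0.71}, {'point': [490.9, 60.9, 6.1], 'score': 0.38}]
```

View pics/a2.png

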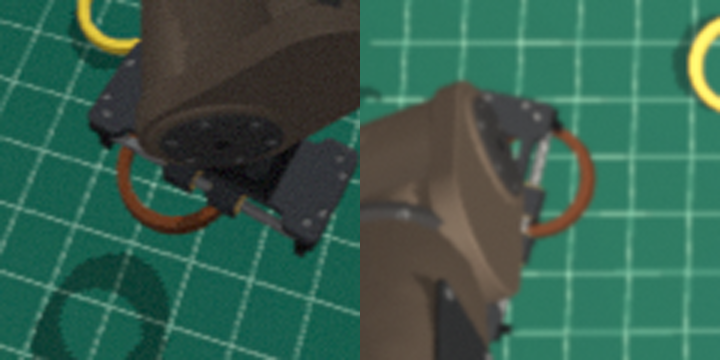

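The ring is held level, at about TCP z + 4.

Run:
```python
from h import *
q=plan([496.9,267.9,78.5],[np.pi,0,1.365],[490,200,215],1.361,n=5)
plan(q[0],q[1],[443.4,-172.9,215],1.361,n=15)
```

```text
end [490.  200.1 215. ] [3.142 0.    1.361]
[[[-0.45, 0.05, -0.91], [0, 0, 0.01]], [[-0.45, 0.05, -0.91], [0, 0, 0.01]], [[-0.45, 0.05, -0.91], [0, 0, 0.01]], [[-0.46, 0.05, -0.91], [0, 0, 0.01]], [[-0.45, 0.04, -0.91], [0, 0, 0.01]]]
end [ 443.4 -172.8  215. ] [3.142 0.    1.361]
[[[-0.83, 0.07, 0], [0, 0, 0]], [[-0.83, 0.07, 0], [0, 0, 0]], [[-0.83, 0.07, 0], [0, 0, 0]], [[-0.83, 0.07, 0], [0, 0, 0]], [[-0.83, 0.07, 0], [0, 0, 0]]]
[[[-0.83, 0.07, 0], [0, 0, 0]], [[-0.83, 0.07, 0], [0, 0, 0]], [[-0.83, 0.07, 0], [0, 0, 0]], [[-0.83, 0.07, 0], [0, 0, 0]], [[-0.84, 0.07, 0], [0, 0, 0]]]
[[[-0.83, 0.07, 0], [0, 0, 0]], [[-0.84, 0.08, 0], [0, 0, 0]], [[-0.83, 0.07, 0], [0, 0, 0]], [[-0.84, 0.08, 0], [0, 0, 0]], [[-0.83, 0.07, 0], [0, 0, 0]]]
```

{"method": "drive_tool", "body": {
  "increments": [
    [[-0.45,0.05,-0.91],[0,0,0.01]],
    [[-0.45,0.05,-0.91],[0,0,0.01]],
    [[-0.45,0.05,-0.91],[0,0,0.01]],
    [[-0.46,0.05,-0.91],[0,0,0.01]],
    [[-0.45,0.04,-0.91],[0,0,0.01]]
  ]
}}

```text
t: 5.68
eef_pos: [489.4, 199.3, 213.5]
tcp_rot: [-3.14, 0.001, 1.361]
ft_force: [-0.8, 0.5, 0.5]
opening: 0.099
```

{"method": "drive_tool", "body": {
  "increments": [
    [[-0.83,0.07,0],[0,0,0]],
    [[-0.83,0.07,0],[0,0,0]],
    [[-0.83,0.07,0],[0,0,0]],
    [[-0.83,0.07,0],[0,0,0]],
    [[-0.83,0.07,0],[0,0,0]]
  ]
}}

```text
t: 6.1
eef_pos: [473.6, 75.0, 212.4]
tcp_rot: [-3.14, 0.0, 1.361]
ft_force: [0.9, -0.1, -0.2]
opening: 0.102
```

{"method": "drive_tool", "body": {
  "increments": [
    [[-0.83,0.07,0],[0,0,0]],
    [[-0.83,0.07,0],[0,0,0]],
    [[-0.83,0.07,0],[0,0,0]],
    [[-0.83,0.07,0],[0,0,0]],
    [[-0.84,0.07,0],[0,0,0]]
  ]
}}

```text
t: 6.52
eef_pos: [457.8, -49.2, 212.4]
tcp_rot: [-3.14, -0.0, 1.361]
ft_force: [0.4, -0.0, -0.5]
opening: 0.1
```

{"method": "drive_tool", "body": {
  "increments": [
    [[-0.83,0.07,0],[0,0,0]],
    [[-0.84,0.08,0],[0,0,0]],
    [[-0.83,0.07,0],[0,0,0]],
    [[-0.84,0.08,0],[0,0,0]],
    [[-0.83,0.07,0],[0,0,0]]
  ]
}}

```text
t: 6.93
eef_pos: [442.6, -173.9, 212.4]
tcp_rot: [-3.14, -0.001, 1.361]
ft_force: [0.7, 0.3, -1.4]
opening: 0.102
```

{"method": "drive_tool", "body": {
  "increments": [
    [[0,0,0],[0,0,0]],
    [[0,0,0],[0,0,0]],
    [[0,0,0],[0,0,0]]
  ]
}}

```text
t: 7.18
eef_pos: [442.9, -172.4, 212.7]
tcp_rot: [-3.14, -0.001, 1.36]
ft_force: [-0.3, -0.2, 0.2]
opening: 0.105
```

```bash
cat > look.py <<'E'
import sys
from cell import env
from h import *
name,x,y,z,w=sys.argv[1],*map(float,sys.argv[2:6]);w=int(w)
s=state(env);im=[]
for n in ("side","top"):
    p=env.read_camera(n);c=proj(P(p),[x,y,z])[0].astype(int);c=np.clip(c,[w,w],[560-w,420-w]);k=390/(2*w);im.append(cv2.resize(p["pixels"][c[1]-w:c[1]+w,c[0]-w:c[0]+w],None,fx=k,fy=k,interpolation=cv2.INTER_CUBIC));print(n,"crop origin",c-w,"scale",k)
    for t in sys.argv[6:]: print(n,t,[(round(d["score"],2),np.round(d["point"],0).tolist()) for d in env.tip_of(t,p)][:3])
cv2.imwrite(f"pics/{name}.png",np.hstack(im))
E
python3 look.py b1 500 -185 180 60 wood_center hook_tip
```

```text
t 7.18 pos [ 442.9 -172.4  212.7] rpy [-3.14e+00 -1.00e-03  1.36e+00] F [-0.3 -0.2  0.2] open 10.0
side crop origin [245 126] scale 3.25
side wood_center [(0.57, [490.0, -179.0, 215.0])]
side hook_tip [(0.68, [490.0, -182.0, 181.0]), (0.64, [578.0, -558.0, 179.0])]
top crop origin [245 173] scale 3.25
top wood_center []
top hook_tip [(0.69, [577.0, -553.0, 176.0])]
```

View pics/b1.png

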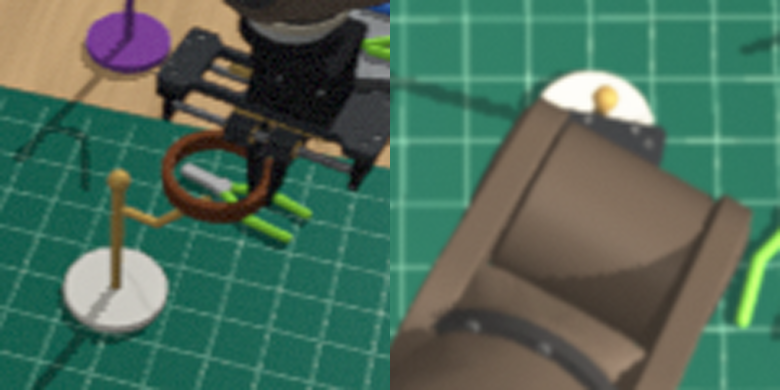

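The ring sits level above the tip, which shows at crop (205,200). Lowering over it.

{"method": "drive_tool", "body": {
  "increments": [
    [[0,0,0.4],[0,0,0]],
    [[0,0,0.4],[0,0,0]],
    [[0,0,0.4],[0,0,0]],
    [[0,0,0.4],[0,0,0]],
    [[0,0,0.2],[0,0,0]]
  ]
}}

```text
t: 7.9
eef_pos: [443.0, -172.3, 158.4]
tcp_rot: [-3.14, -0.0, 1.361]
ft_force: [-0.3, -0.5, -1.1]
opening: 0.101
```

{"method": "drive_tool", "body": {
  "increments": [
    [[0,0,0],[0,0,0]],
    [[0,0,0],[0,0,0]],
    [[0,0,0],[0,0,0]]
  ]
}}

```text
t: 8.15
eef_pos: [443.5, -172.9, 160.0]
tcp_rot: [3.141, 0.0, 1.361]
ft_force: [0.6, -0.4, -1.9]
opening: 0.099
```

```bash
python3 look.py b2 510 -185 160 55 wood_center hook_tip
```

```text
t 8.15 pos [ 443.5 -172.9  160. ] rpy [3.141 0.    1.361] F [ 0.6 -0.4 -1.9] open 9.4
side crop origin [246 135] scale 3.5454545454545454
side wood_center [(0.6, [488.0, -178.0, 161.0])]
side hook_tip [(0.68, [487.0, -184.0, 182.0]), (0.57, [576.0, -558.0, 180.0])]
top crop origin [249 175] scale 3.5454545454545454
top wood_center []
top hook_tip [(0.62, [576.0, -555.0, 177.0])]
```

View pics/b2.png

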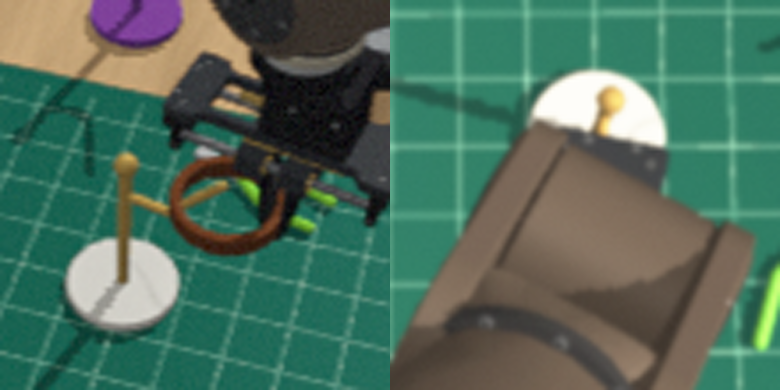

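The tip at crop (222,185) pokes through the ring's hole, and the post-side rim lies over the slope at (172,205). Releasing by opening part-way.

{"method": "drive_tool", "body": {
  "increments": [
    [[0,0,0],[0,0,0]],
    [[0,0,0],[0,0,0]],
    [[0,0,0],[0,0,0]],
    [[0,0,0],[0,0,0]],
    [[0,0,0],[0,0,0]]
  ],
  "jaw": -0.28
}}

```text
t: 8.87
eef_pos: [443.2, -172.8, 159.4]
tcp_rot: [3.142, -0.0, 1.361]
ft_force: [0.5, 0.2, 0.6]
opening: 0.349
```

{"method": "drive_tool", "body": {
  "increments": [
    [[0,0,0],[0,0,0]],
    [[0,0,0],[0,0,0]],
    [[0,0,0],[0,0,0]],
    [[0,0,0],[0,0,0]],
    [[0,0,0],[0,0,0]]
  ]
}}

```text
t: 9.28
eef_pos: [443.2, -172.8, 159.4]
tcp_rot: [-3.142, -0.0, 1.361]
ft_force: [0.5, 0.1, -0.3]
opening: 0.356
```

```bash
python3 look.py b3 520 -185 130 55 wood_center
```

```text
t 9.28 pos [ 443.2 -172.8  159.4] rpy [-3.142 -0.     1.361] F [ 0.5  0.1 -0.3] open 33.8
side crop origin [242 141] scale 3.5454545454545454
side wood_center []
top crop origin [248 173] scale 3.5454545454545454
top wood_center [(0.62, [562.0, -197.0, 93.0])]
```

View pics/b3.png

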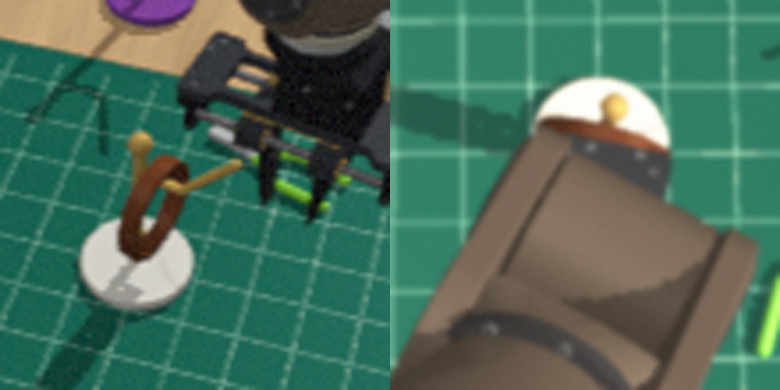

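The wood bangle hangs on the arm. Lifting clear to look at it.

{"method": "drive_tool", "body": {
  "increments": [
    [[0,-0.2,-0.6],[0,0,0]],
    [[0,-0.2,-0.8],[0,0,0]],
    [[0.5,-0.1,-0.7],[0,0,0]],
    [[0.9,0,0],[0,0,0]],
    [[0.9,0,0],[0,0,0]]
  ]
}}

```text
t: 9.9
eef_pos: [443.2, -102.0, 223.6]
tcp_rot: [3.139, 0.0, 1.359]
ft_force: [0.5, -0.5, -0.9]
opening: 0.36
```

{"method": "drive_tool", "body": {
  "increments": [
    [[0.9,0,0],[0,0,0]],
    [[0.9,0,0],[0,0,0]],
    [[0.6,0,0],[0,0,0]],
    [[0,0,0],[0,0,0]]
  ]
}}

```text
t: 10.23
eef_pos: [458.2, -29.4, 222.5]
tcp_rot: [3.141, -0.001, 1.363]
ft_force: [0.0, 0.3, 0.6]
opening: 0.361
```

```bash
python3 look.py b4 530 -190 110 45 wood_center
```

```text
t 10.23 pos [458.2 -29.4 222.5] rpy [ 3.141e+00 -1.000e-03  1.363e+00] F [0.  0.3 0.6] open 34.3
side crop origin [249 154] scale 4.333333333333333
side wood_center [(0.69, [562.0, -197.0, 92.0])]
top crop origin [260 180] scale 4.333333333333333
top wood_center [(0.86, [556.0, -199.0, 94.0])]
```

View pics/b4.png

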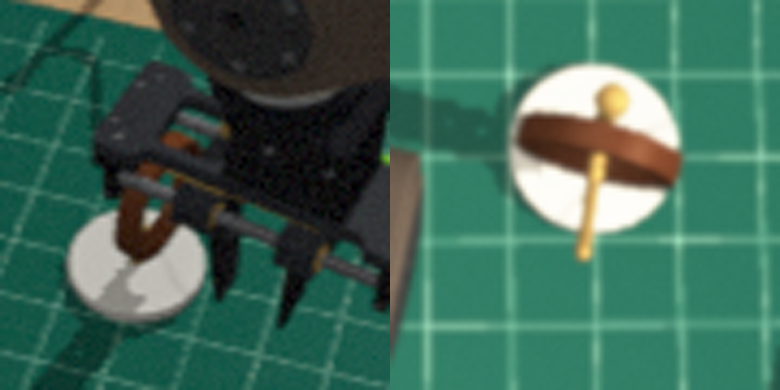

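Top view: the wood ring hangs across the arm right up against the post (crop (600,150)). I'll fetch the blue one now and recheck the wood once the arm is clear.

Run:
```python
from cell import env
from h import *
s=state(env)
q=plan(s["eef_pos"],s["tcp_rot"],[453.4,67.1,70],1.361,n=8)
plan(q[0],q[1],[453.4,67.1,6.5],1.361,n=5)
```

```text
t 10.43 pos [457.9 -32.4 222.4] rpy [-3.142  0.     1.36 ] F [ 0.4 -0.1 -0.4] open 34.3
end [453.4  67.   70. ] [-3.142  0.     1.36 ]
[[[0.4, -0.1, 0.64], [0, 0, 0]], [[0.4, -0.11, 0.63], [0, 0, 0]], [[0.4, -0.1, 0.64], [0, 0, 0]], [[0.4, -0.11, 0.63], [0, 0, 0]], [[0.4, -0.1, 0.64], [0, 0, 0]]]
[[[0.4, -0.11, 0.63], [0, 0, 0]], [[0.41, -0.1, 0.64], [0, 0, 0]], [[0.4, -0.11, 0.63], [0, 0, 0]]]
end [453.4  67.    6.4] [-3.142  0.     1.36 ]
[[[0, 0, 0.42], [0, 0, 0]], [[0, 0, 0.42], [0, 0, 0]], [[0, 0, 0.43], [0, 0, 0]], [[0, 0, 0.42], [0, 0, 0]], [[0, 0, 0.43], [0, 0, 0]]]
```

{"method": "drive_tool", "body": {
  "increments": [
    [[0.4,-0.1,0.64],[0,0,0]],
    [[0.4,-0.11,0.63],[0,0,0]],
    [[0.4,-0.1,0.64],[0,0,0]],
    [[0.4,-0.11,0.63],[0,0,0]],
    [[0.4,-0.1,0.64],[0,0,0]]
  ],
  "jaw": 0
}}

```text
t: 10.85
eef_pos: [455.2, 29.6, 126.3]
tcp_rot: [3.141, -0.0, 1.359]
ft_force: [0.5, 0.0, 0.1]
opening: 0.497
```

{"method": "drive_tool", "body": {
  "increments": [
    [[0.4,-0.11,0.63],[0,0,0]],
    [[0.41,-0.1,0.64],[0,0,0]],
    [[0.4,-0.11,0.63],[0,0,0]],
    [[0,0,0],[0,0,0]],
    [[0,0,0],[0,0,0]]
  ]
}}

```text
t: 11.27
eef_pos: [453.2, 67.1, 69.6]
tcp_rot: [-3.14, 0.0, 1.361]
ft_force: [0.1, -0.9, -0.3]
opening: 0.501
```

```bash
python3 look.py c1 490 59 30 60 blue_center; cp pics/c1.png pics/c1b.png; python3 look.py c2 540 -195 100 45 wood_center
```

```text
t 11.27 pos [453.2  67.1  69.6] rpy [-3.14   0.     1.361] F [ 0.1 -0.9 -0.3] open 47.6
side crop origin [223 228] scale 3.25
side blue_center [(0.74, [492.0, 61.0, 11.0])]
top crop origin [144 185] scale 3.25
top blue_center [(0.53, [491.0, 60.0, 7.0])]
t 11.47 pos [454.   66.9  71. ] rpy [ 3.14 -0.    1.36] F [0.4 0.3 0.5] open 47.8
side crop origin [246 154] scale 4.333333333333333
side wood_center [(0.74, [563.0, -195.0, 93.0])]
top crop origin [261 176] scale 4.333333333333333
top wood_center [(0.79, [560.0, -202.0, 93.0])]
```

View pics/c1.png

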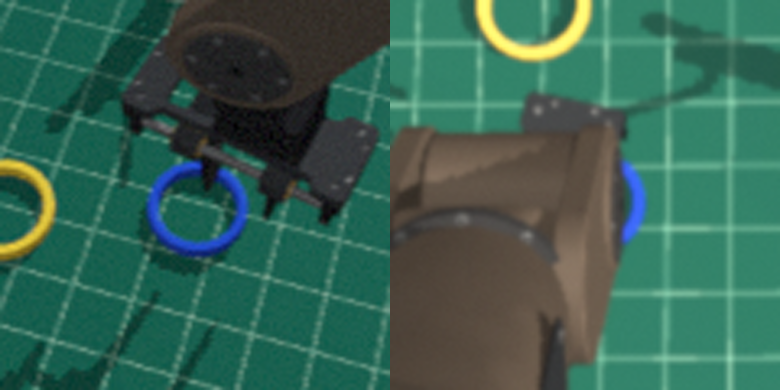

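View pics/c2.png

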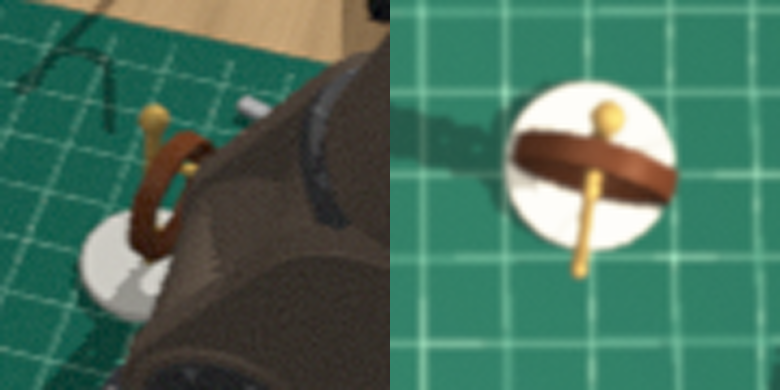

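Wood hangs by the post (centre about (561,-199,93), essentially against it). The blue ring is straddled correctly, with the inner finger at crop (208,175) over the hole. Going down.

{"method": "drive_tool", "body": {
  "increments": [
    [[0,0,0.42],[0,0,0]],
    [[0,0,0.42],[0,0,0]],
    [[0,0,0.43],[0,0,0]],
    [[0,0,0.42],[0,0,0]],
    [[0,0,0.3],[0,0,0]]
  ]
}}

```text
t: 12.08
eef_pos: [453.3, 67.6, 9.7]
tcp_rot: [-3.141, -0.0, 1.36]
ft_force: [0.1, -0.8, 0.9]
opening: 0.499
```

{"method": "drive_tool", "body": {
  "increments": [
    [[0,0,0.12],[0,0,0]],
    [[0,0,0],[0,0,0]],
    [[0,0,0],[0,0,0]]
  ]
}}

```text
t: 12.33
eef_pos: [453.5, 67.7, 7.0]
tcp_rot: [3.142, -0.0, 1.361]
ft_force: [0.5, -0.5, -0.6]
opening: 0.497
```

{"method": "drive_tool", "body": {
  "increments": [
    [[0,0,0],[0,0,0]],
    [[0,0,0],[0,0,0]],
    [[0,0,0],[0,0,0]],
    [[0,0,0],[0,0,0]],
    [[0,0,0],[0,0,0]]
  ],
  "jaw": -1
}}

```text
t: 12.75
eef_pos: [453.5, 67.7, 6.9]
tcp_rot: [3.141, -0.0, 1.361]
ft_force: [-0.2, -0.4, 0.0]
opening: 0.21
```

{"method": "drive_tool", "body": {
  "increments": [
    [[0,0,0],[0,0,0]],
    [[0,0,0],[0,0,0]],
    [[0,0,0],[0,0,0]],
    [[0,0,0],[0,0,0]],
    [[0,0,0],[0,0,0]]
  ]
}}

```text
t: 13.17
eef_pos: [453.4, 67.7, 6.8]
tcp_rot: [3.142, -0.0, 1.361]
ft_force: [-0.3, 0.5, 2.0]
opening: 0.087
```

{"method": "drive_tool", "body": {
  "increments": [
    [[0,0,-0.2],[0,0,0]],
    [[0,0,-0.5],[0,0,0]],
    [[0,0,-0.8],[0,0,0]],
    [[0,0,-0.8],[0,0,0]],
    [[0,0,0],[0,0,0]]
  ]
}}

```text
t: 13.58
eef_pos: [454.7, 67.8, 79.2]
tcp_rot: [3.137, -0.001, 1.361]
ft_force: [0.9, 0.8, 0.3]
opening: 0.086
```

```bash
python3 look.py c3 490 59 80 60 blue_center
python3 - <<'E'
from h import *
from cell import env
s=state(env)
# blue: hook x_c=-86 -> inner post-side rim at -52
hx=-86-38.;d=np.array([.978,-.2085]);g=np.array([573,-200.5])+hx*d;print(g)
q=plan([453.5,67.5,76],[np.pi,0,1.361],[453,20,213],1.361,n=5)
plan(q[0],q[1],[g[0],g[1],215],1.361,n=8)
E
```

```text
t 13.58 pos [454.7  67.8  79.2] rpy [ 3.137e+00 -1.000e-03  1.361e+00] F [0.9 0.8 0.3] open 8.1
side crop origin [224 219] scale 3.25
side blue_center [(0.69, [494.0, 62.0, 82.0])]
top crop origin [141 183] scale 3.25
top blue_center []
t 13.78 pos [453.1  67.7  75.3] rpy [-3.141  0.     1.361] F [-0.1  0.8 -0.8] open 8.1
[ 451.728 -174.646]
end [452.9  20.1 213.1] [3.142 0.    1.361]
[[[-0.31, 0.06, -0.91], [0, 0, 0]], [[-0.31, 0.06, -0.91], [0, 0, 0]], [[-0.31, 0.06, -0.92], [0, 0, 0]], [[-0.31, 0.07, -0.91], [0, 0, 0]], [[-0.31, 0.06, -0.92], [0, 0, 0]]]
end [ 451.6 -174.7  214.9] [3.142 0.    1.361]
[[[-0.79, 0.16, -0.01], [0, 0, 0]], [[-0.8, 0.16, -0.01], [0, 0, 0]], [[-0.79, 0.17, -0.01], [0, 0, 0]], [[-0.8, 0.16, -0.01], [0, 0, 0]], [[-0.79, 0.17, -0.01], [0, 0, 0]]]
[[[-0.8, 0.16, 0], [0, 0, 0]], [[-0.79, 0.17, -0.01], [0, 0, 0]], [[-0.8, 0.16, 0], [0, 0, 0]]]
```

View pics/c3.png

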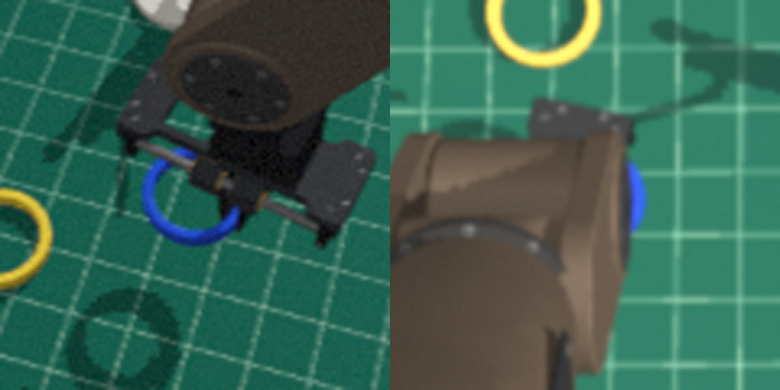

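Blue is held level. Carrying it to just above the tip.

{"method": "drive_tool", "body": {
  "increments": [
    [[-0.31,0.06,-0.91],[0,0,0]],
    [[-0.31,0.06,-0.91],[0,0,0]],
    [[-0.31,0.06,-0.92],[0,0,0]],
    [[-0.31,0.07,-0.91],[0,0,0]],
    [[-0.31,0.06,-0.92],[0,0,0]]
  ]
}}

```text
t: 14.2
eef_pos: [452.3, 19.8, 213.0]
tcp_rot: [-3.139, 0.0, 1.361]
ft_force: [0.4, -0.6, -1.0]
opening: 0.084
```

{"method": "drive_tool", "body": {
  "increments": [
    [[-0.79,0.16,-0.01],[0,0,0]],
    [[-0.8,0.16,-0.01],[0,0,0]],
    [[-0.79,0.16,-0.01],[0,0,0]],
    [[-0.8,0.15,-0.01],[0,0,0]],
    [[-0.79,0.15,-0.01],[0,0,0]]
  ]
}}

```text
t: 14.62
eef_pos: [450.4, -102.2, 213.2]
tcp_rot: [-3.14, -0.0, 1.361]
ft_force: [-0.1, -0.5, -1.0]
opening: 0.087
```

{"method": "drive_tool", "body": {
  "increments": [
    [[-0.8,0.15,0],[0,0,0]],
    [[-0.79,0.15,-0.01],[0,0,0]],
    [[-0.8,0.13,0],[0,0,0]],
    [[0,0,0],[0,0,0]],
    [[0,0,0],[0,0,0]]
  ]
}}

```text
t: 15.03
eef_pos: [448.1, -174.6, 213.4]
tcp_rot: [-3.139, -0.001, 1.358]
ft_force: [-0.2, 1.4, -0.5]
opening: 0.082
```

```bash
python3 look.py d1 510 -185 150 55 blue_center wood_center
```

```text
t 15.03 pos [ 448.1 -174.6  213.4] rpy [-3.139e+00 -1.000e-03  1.358e+00] F [-0.2  1.4 -0.5] open 7.8
side crop origin [246 137] scale 3.5454545454545454
side blue_center [(0.84, [483.0, -178.0, 216.0])]
side wood_center [(0.81, [562.0, -195.0, 91.0]), (0.66, [578.0, -201.0, 0.0])]
top crop origin [249 176] scale 3.5454545454545454
top blue_center [(0.59, [644.0, 109.0, 8.0])]
top wood_center []
```

View pics/d1.png

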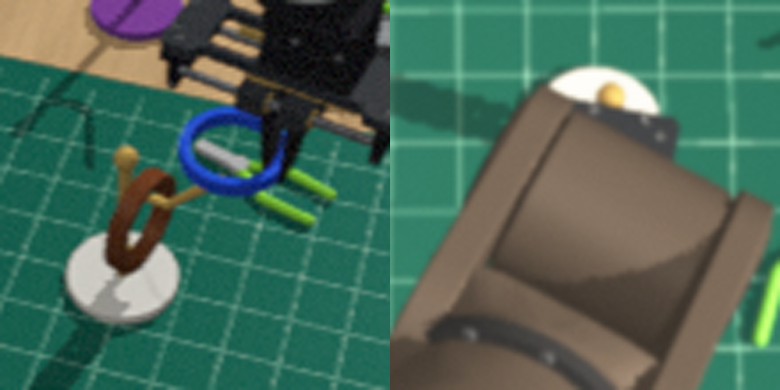

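Blue is level above the tip, and the wood hangs back by the post. Lowering.

{"method": "drive_tool", "body": {
  "increments": [
    [[0,0,0.4],[0,0,0]],
    [[0,0,0.4],[0,0,0]],
    [[0,0,0.4],[0,0,0]],
    [[0,0,0.4],[0,0,0]],
    [[0,0,0.17],[0,0,0]]
  ]
}}

```text
t: 15.75
eef_pos: [448.2, -173.2, 160.4]
tcp_rot: [-3.14, -0.001, 1.361]
ft_force: [-0.4, -0.5, -0.4]
opening: 0.086
```

{"method": "drive_tool", "body": {
  "increments": [
    [[0,0,0],[0,0,0]],
    [[0,0,0],[0,0,0]],
    [[0,0,0],[0,0,0]]
  ]
}}

```text
t: 16.0
eef_pos: [448.8, -173.9, 162.1]
tcp_rot: [3.141, 0.0, 1.361]
ft_force: [-0.8, -0.5, 0.1]
opening: 0.084
```

```bash
python3 look.py d2 510 -185 150 45 blue_center wood_center
```

```text
t 16.0 pos [ 448.8 -173.9  162.1] rpy [3.141 0.    1.361] F [-0.8 -0.5  0.1] open 8.0
side crop origin [256 147] scale 4.333333333333333
side blue_center [(0.59, [486.0, -182.0, 167.0])]
side wood_center [(0.76, [564.0, -195.0, 94.0])]
top crop origin [259 186] scale 4.333333333333333
top blue_center []
top wood_center [(0.44, [556.0, -198.0, 92.0])]
```

View pics/d2.png

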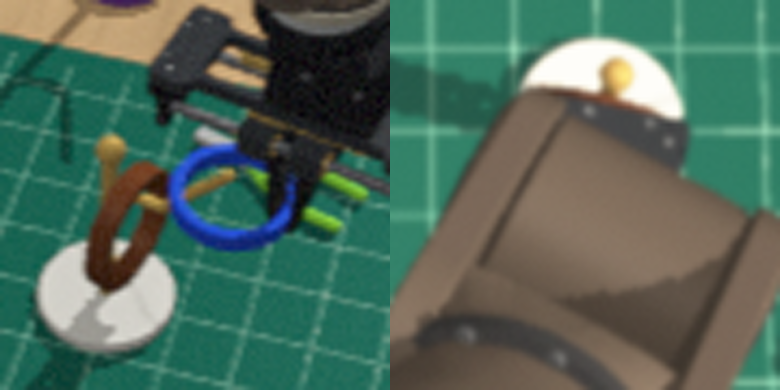

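The tip at crop (230,175) is inside the blue hole, and the post-side rim is over the slope in front of the wood ring. Releasing.

{"method": "drive_tool", "body": {
  "increments": [
    [[0,0,0],[0,0,0]],
    [[0,0,0],[0,0,0]],
    [[0,0,0],[0,0,0]],
    [[0,0,0],[0,0,0]],
    [[0,0,0],[0,0,0]]
  ],
  "jaw": -0.35
}}

```text
t: 16.72
eef_pos: [448.5, -173.9, 161.5]
tcp_rot: [-3.142, -0.0, 1.361]
ft_force: [0.2, -0.2, -0.3]
opening: 0.318
```

{"method": "drive_tool", "body": {
  "increments": [
    [[0,0,0],[0,0,0]],
    [[0,0,0],[0,0,0]],
    [[0,0,0],[0,0,0]],
    [[0,0,0],[0,0,0]],
    [[0,0,0],[0,0,0]]
  ]
}}

```text
t: 17.13
eef_pos: [448.5, -173.9, 161.5]
tcp_rot: [-3.142, -0.0, 1.361]
ft_force: [0.1, -0.1, 0.4]
opening: 0.325
```

```bash
python3 look.py d3 520 -185 130 50 blue_center wood_center
```

```text
t 17.13 pos [ 448.5 -173.9  161.5] rpy [-3.142 -0.     1.361] F [ 0.1 -0.1  0.4] open 30.9
side crop origin [247 146] scale 3.9
side blue_center [(0.69, [544.0, -192.0, 99.0])]
side wood_center [(0.55, [563.0, -195.0, 89.0])]
top crop origin [253 178] scale 3.9
top blue_center []
top wood_center [(0.43, [557.0, -198.0, 93.0])]
```

View pics/d3.png

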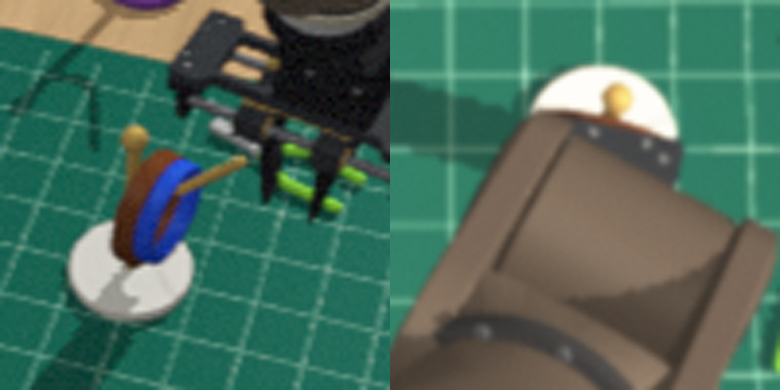

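Both bangles are hanging, blue in front. Backing off well clear to check.

{"method": "drive_tool", "body": {
  "increments": [
    [[0,-0.2,-0.6],[0,0,0]],
    [[0,-0.2,-0.8],[0,0,0]],
    [[0.5,-0.1,-0.7],[0,0,0]],
    [[0.9,0,0],[0,0,0]],
    [[0.9,0,0],[0,0,0]]
  ]
}}

```text
t: 17.85
eef_pos: [448.5, -103.1, 225.7]
tcp_rot: [3.139, 0.0, 1.359]
ft_force: [-0.0, 0.1, -0.2]
opening: 0.321
```

{"method": "drive_tool", "body": {
  "increments": [
    [[0.9,0,0],[0,0,0]],
    [[0.9,0,0],[0,0,0]],
    [[0.9,0,0],[0,0,0]],
    [[0.9,0,0],[0,0,0]],
    [[0.9,0,0],[0,0,0]]
  ]
}}

```text
t: 18.27
eef_pos: [476.5, 30.0, 224.6]
tcp_rot: [3.141, -0.0, 1.361]
ft_force: [0.3, -0.8, -0.4]
opening: 0.326
```

{"method": "drive_tool", "body": {
  "increments": [
    [[0.9,0,0],[0,0,0]],
    [[0.9,0,0],[0,0,0]],
    [[0.9,0,0],[0,0,0]],
    [[0.9,0,0],[0,0,0]],
    [[0.9,0,0],[0,0,0]]
  ]
}}

```text
t: 18.68
eef_pos: [504.6, 162.1, 224.6]
tcp_rot: [3.142, -0.0, 1.361]
ft_force: [-0.0, -0.1, 0.3]
opening: 0.328
```

{"method": "drive_tool", "body": {
  "increments": [
    [[0,0,0],[0,0,0]],
    [[0,0,0],[0,0,0]],
    [[0,0,0],[0,0,0]],
    [[0,0,0],[0,0,0]],
    [[0,0,0],[0,0,0]]
  ]
}}

```text
t: 19.1
eef_pos: [504.5, 159.9, 224.6]
tcp_rot: [3.142, -0.0, 1.359]
ft_force: [0.1, -0.5, 1.0]
opening: 0.326
```

```bash
python3 look.py e1 540 -195 100 45 blue_center wood_center yellow_center
```

```text
t 19.1 pos [504.5 159.9 224.6] rpy [ 3.142 -0.     1.359] F [ 0.1 -0.5  1. ] open 31.0
side crop origin [246 154] scale 4.333333333333333
side blue_center []
side wood_center []
side yellow_center [(0.64, [649.0, 106.0, 5.0])]
top crop origin [261 176] scale 4.333333333333333
top blue_center [(0.9, [544.0, -192.0, 93.0])]
top wood_center [(0.68, [560.0, -198.0, 92.0])]
top yellow_center [(0.69, [646.0, 110.0, 7.0])]
```

View pics/e1.png

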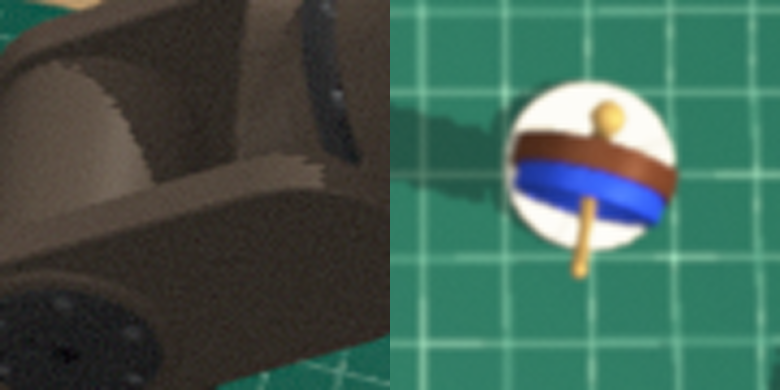

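{"method": "drive_tool", "body": {
  "increments": [
    [[0,0,0],[0,0,0]],
    [[0,0,0],[0,0,0]],
    [[0,0,0],[0,0,0]],
    [[0,0,0],[0,0,0]],
    [[0,0,0],[0,0,0]]
  ]
}}

```text
t: 19.92
eef_pos: [504.6, 160.7, 224.5]
tcp_rot: [3.142, -0.0, 1.361]
ft_force: [0.0, -0.6, -0.3]
opening: 0.325
```

```bash
python3 look.py e2 540 -195 100 45 blue_center wood_center;python3 -c "
import cv2,numpy as np
a=cv2.imread('pics/e1.png').astype(int);b=cv2.imread('pics/e2.png').astype(int);d=np.abs(a-b).max(2);print((d>40).sum(),d.max())"
```

```text
t 19.92 pos [504.6 160.7 224.5] rpy [ 3.142 -0.     1.361] F [ 0.  -0.6 -0.3] open 30.9
side crop origin [246 154] scale 4.333333333333333
side blue_center []
side wood_center [(0.56, [650.0, 107.0, 7.0])]
top crop origin [261 176] scale 4.333333333333333
top blue_center [(0.64, [548.0, -192.0, 94.0])]
top wood_center [(0.62, [560.0, -199.0, 92.0])]
0 38
```

View pics/e2.png

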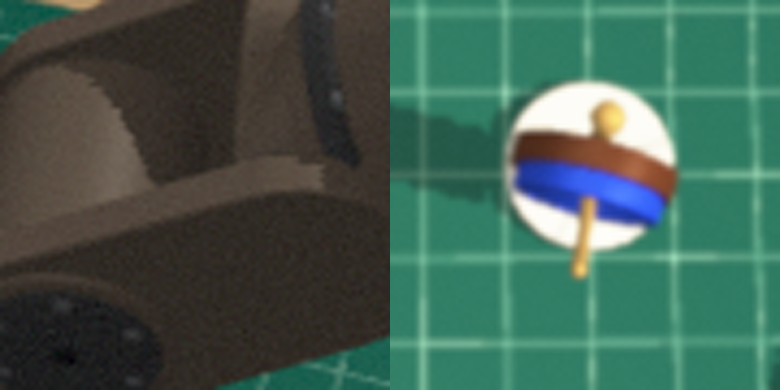

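From above, wood is at the post and blue is in front against it, both aligned and unchanged over 0.8 s. Yellow has not moved. The side view is blocked by the arm, but d3 already showed both upright there. Handing in.

```bash
python3 -c "
from cell import env
print(env.job_done())"
```

```text
the job is handed in; nothing more can be done
None
```

Both bangles are hanging on the brass hook, and I handed the job in at about 20 s. I gripped each by its rim, lowered it flat over the hook's tip and let go above the rising part of the arm. The wooden one went on first and slid back to the post; the blue one followed and came to rest in front of it.

**Last checks:**
- **Position:** The top camera puts wood at about (560, -199, 92) and blue at about (546, -192, 94). I expected heights of about 94 and 98 mm, so the difference is within the networks' 4 mm error.
- **Stillness:** Two top pictures 0.8 s apart showed no visible change in the bangles.
- **Other things:** The yellow bangle is where it started, and I moved nothing else. The gripper was well clear, with no meaningful contact force.
- **What didn't work:** In the last pictures the robot's arm blocked the side camera. Its one "wood" report there was really the yellow bangle, so I ignored it. The last side view that showed both hanging upright was taken just after the blue release.

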